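# Stand the posts of a ramp frame in order of height

### The job

Fit up the ramp frame ready for tacking: stand the four loose square-tube posts on the four soapstone marks of the base bar, one to a mark, so that they rise in order of height from the low toe bar to the tall head post. Centre each post on its mark, upright and square to the bar, let go of it, and do not knock any post over.

Things in the scene. Friction and masses are not known exactly. Their poses are not given: they have to be found in the camera images.
- post_45: loose post: a plain piece of square steel tube, 40 x 40 mm outside, 3 mm wall, open at both ends, 45 mm long, standing upright on the table; about 0.15 kg. Origin at the centre of its underside, z up along the tube, x and y square to its flat sides
- post_70: loose post: a plain piece of square steel tube, 40 x 40 mm outside, 3 mm wall, open at both ends, 70 mm long, standing upright on the table; about 0.23 kg. Origin at the centre of its underside, z up along the tube, x and y square to its flat sides
- post_95: loose post: a plain piece of square steel tube, 40 x 40 mm outside, 3 mm wall, open at both ends, 95 mm long, standing upright on the table; about 0.31 kg. Origin at the centre of its underside, z up along the tube, x and y square to its flat sides
- post_120: loose post: a plain piece of square steel tube, 40 x 40 mm outside, 3 mm wall, open at both ends, 120 mm long, standing upright on the table; about 0.40 kg. Origin at the centre of its underside, z up along the tube, x and y square to its flat sides
- mark_a: one of four identical soapstone marks on the base bar (the letters do not tell their order along the bar): a white square outline 50 mm over all with a small centre cross, the seat of one post. No height of its own. Origin at its centre, on the bar's upper face, 12 mm above the table; y runs along the bar, x across it
- mark_b: one of four identical soapstone marks on the base bar (the letters do not tell their order along the bar): a white square outline 50 mm over all with a small centre cross, the seat of one post. No height of its own. Origin at its centre, on the bar's upper face, 12 mm above the table; y runs along the bar, x across it
- mark_c: one of four identical soapstone marks on the base bar (the letters do not tell their order along the bar): a white square outline 50 mm over all with a small centre cross, the seat of one post. No height of its own. Origin at its centre, on the bar's upper face, 12 mm above the table; y runs along the bar, x across it
- mark_d: one of four identical soapstone marks on the base bar (the letters do not tell their order along the bar): a white square outline 50 mm over all with a small centre cross, the seat of one post. No height of its own. Origin at its centre, on the bar's upper face, 12 mm above the table; y runs along the bar, x across it
- head_post: head of the ramp, already welded to the bar at one end of the row (either end): 40 x 40 mm square tube with a 50 x 50 x 5 mm cap plate, 145 mm high in all. Fixed. Origin at the centre of its foot, on the bar's upper face; y runs along the bar, x across it. From it the marks' centres lie 90, 180, 270 and 360 mm along the bar, and the toe 450 mm
- toe_bar: toe of the ramp, already welded to the bar at the other end of the row: a round bar 20 mm thick and 70 mm long lying across the base bar. Fixed. Origin on the bar's upper face under its middle; y runs along the base bar. The base bar itself is a dark flat bar 80 mm wide, 540 mm long and 12 mm thick, fixed to the table, with a low hold-down strap at each end
Things that resemble listed ones, but are neither listed nor needed, are in the scene too. Leave any green, pink or turquoise look-alike of the post_95 alone.

How it is judged:
By the outcome, as a careful person would: the job done as asked, in the order asked, and still so for the second after the job is handed in, with the robot touching nothing.
It also fails if it takes over 96 s, if anything falls off the work surface, if the arm or the gripper's body presses on something with over 40 N, if the wrist force passes 120 N, or if a joint passes its speed limit or range.

### The arm

A 6-joint arm with a two-finger parallel gripper is mounted at the origin on the work surface. World frame = base frame: x ahead of the robot, y to its left, z up, the work surface at z = 0. Lengths are in m, angles in rad, forces in N, time in s.
With the tool pointing down it reaches from about 0.325 to 0.85 m from the base axis. Payload 15.5 kg.
Tool frame: the origin (TCP) lies midway between the tips of the shut fingers; the grasp point (between the pads) lies 19 mm behind it; x points along the fingers, y is the direction in which the jaws open and shut, and the axes are right-handed (so a half turn about x gives the same grasp; the last joint's range is limited). The gripper opens to 91 mm and grips with 3 to 60 N. Pads are 32 mm wide; open, the fingers measure 118 mm over their backs; the gripper's body (76 mm by 178 mm) begins 60 mm behind the grasp point.
Start: joints at [1.254, 0.494, 1.345, -0, 1.302, -0.096], TCP at [0.137, 0.61, 0.193] pointing down, gripper open.
Joint ranges: [-2.91, 2.91], [-0.82, 2.16], [0.22, 2.67], [-1.22, 4.37], [0.12, 2.79], [-3.08, 3.08]. Speed limits (rad/s): [1.89, 1.89, 2.57, 3.01, 3.01, 3.01].

### API

Orientations are given as a unit quaternion [x, y, z, w].
In Python, from cell import get_obs, optics, job gives the robot as it stands.
- The arm moves only by the tool drive_tool, never from a script. Its argument "commands" is a list that holds one entry, the list of rows, each a list of 7 numbers: the shift along the tool's x, y, z in units of 50 mm (1.0 is 50 mm), then the turn, a rotation vector about the tool's x, y, z in units of 10 degrees (1.0 is 10 degrees), then the closure, from 0 (fully open) to 1 (shut). A call has 1 to 20 rows; each row shifts and turns the commanded pose from where the row before left it, along the tool's axes as they then stand; what a row does not reach is not made up. A row lasts 1/8 s, in which the tool goes at most 62.5 mm and 10.7 degrees, less where a joint would pass 70% of its speed; a pose out of reach is approached as far as the arm can. A call is refused whole if a number of a shift passes 1 or a number of a turn 1, either way. A call with a gripper value outside its range is refused whole. The fingers move at their own pace and stop on an object; the grip force is fixed at half the most. Time passes only in rows, so rows that do not move let the fingers close. It gives the time, the measured TCP pose, the force and the opening at its end, in the units of the state.
- get_obs(): the state, without advancing time (a new reading comes with each control period).
- optics.grab_frame(name): name is "side" or "top"; returns a dict with "pixels" (384x512x3 uint8, red, green, blue), "depth" (384x512 float32, m along the optical axis (not along the pixel's ray), 0 where there is no reading), "K" (3x3 intrinsics, pixels), "T" (4x4, takes a point from camera to world coordinates). Camera axes: x right, y down, z forward; pixel columns grow to the right and rows downward; lengths in m; the calibration is good to about 2 mm. A picture is of the moment at which its call begins.
- job.job_done(): hands the job in, once; it reports no verdict.
The state is a dict: "t": time; "joints": joint angles; "dq": joint speeds; "joint_torque": joint torques, N m; "tcp_pos": TCP position; "tcp_rot": TCP orientation; "ft_force": force on the tool from outside, world axes, zero at the start; "ft_torque": the same for the moment, N m; "grip_width": finger opening in m.
Only numpy, scipy, OpenCV 4.12 (cv2) and the standard library are available. Lean on these libraries where they do the work, as an engineer would, in place of code of your own. Each camera call takes 0.05 s, during which the arm holds its last target. There are 200 camera calls.

## Working session

There is one attempt and no reset: what is moved stays moved. The work goes in short steps, Python scripts to look and compute and a tool call to move; the robot and the scene stay as the last step left them, time stands still between calls to the robot, and variables do not carry over. Pictures are saved under pics/ and viewed, about 12 in all and at most 16, crops included, and the job is handed in when it is done.

Besides the shell and the picture viewer there is one more tool, called after "Call:" as name([rows], argument=value, ...), one row to a line, values as JSON. drive_tool: Moves the arm, as the interface text tells. Its arguments: {"type":"object","properties":{"commands":{"type":"array"}},"required":["commands"]}

```bash
mkdir -p pics; ls
python3 - <<'E'
from cell import get_obs, optics
import cv2,numpy as np
s=get_obs();print({k:np.round(s[k],3) for k in('t','tcp_pos','tcp_rot','grip_width')})
for n in('top','side'):
    f=optics.grab_frame(n);np.savez(n+'0.npz',**f)
    cv2.imwrite(f'pics/{n}0.png',cv2.resize(f['pixels'][:,:,::-1],(800,600),interpolation=cv2.INTER_CUBIC))
    print(n,np.round(f['K'],1).tolist(),np.round(f['T'],3).tolist())
E
```

```text
pics
{'t': np.float64(0.0), 'tcp_pos': array([0.137, 0.609, 0.192]), 'tcp_rot': array([ 0.078,  0.703, -0.079,  0.703]), 'grip_width': np.float64(0.091)}
top [[402.7, 0.0, 257.7], [0.0, 402.7, 191.5], [0.0, 0.0, 1.0]] [[-0.085, -0.969, 0.233, 0.299], [-0.996, 0.082, -0.025, 0.041], [0.005, -0.235, -0.972, 0.899], [0.0, 0.0, 0.0, 1.0]]
side [[355.2, 0.0, 256.0], [0.0, 355.2, 190.9], [0.0, 0.0, 1.0]] [[0.85, -0.403, 0.34, 0.247], [-0.527, -0.633, 0.567, -0.402], [-0.014, -0.661, -0.75, 0.618], [0.0, 0.0, 0.0, 1.0]]
```

View pics/top0.png

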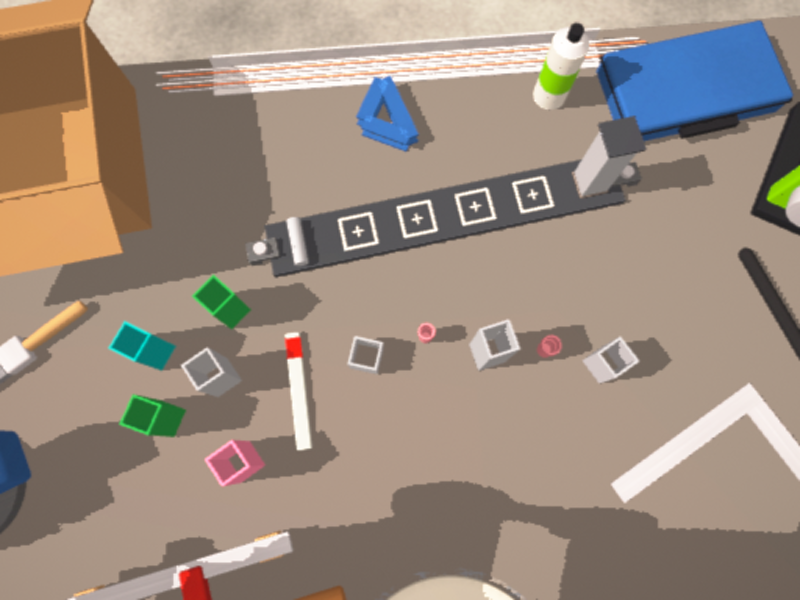

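View pics/side0.png

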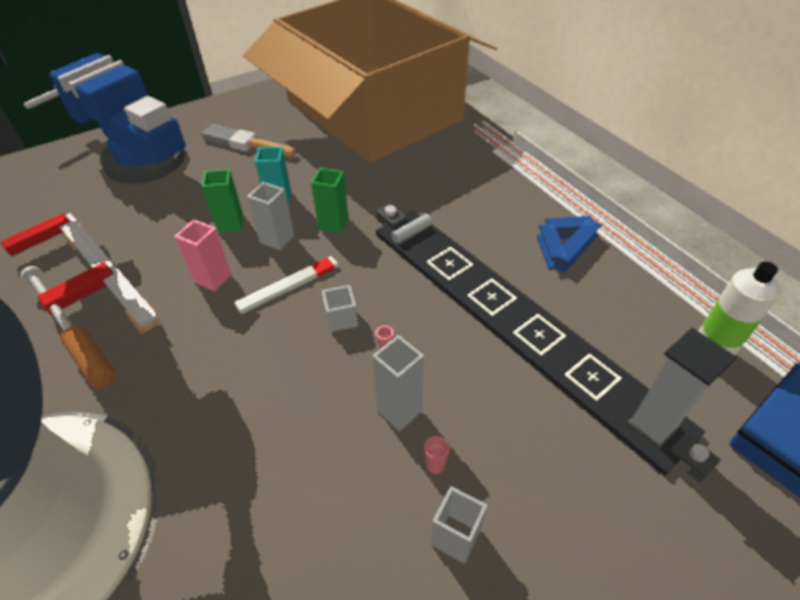

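The top view shows the grey posts at about (366,353), (495,343), (612,358) and (205,368). The last one stands among the coloured look-alikes: green at (220,300) and (152,415), turquoise at (140,345), pink at (233,462). The head post is on the right at (610,155), the toe on the left at (297,240), and the marks lie between them.

```bash
cat > h.py <<'E'
import numpy as np,cv2
def cloud(f):
    d=f['depth'];v,u=np.mgrid[:384,:512];K=f['K']
    p=np.stack([(u-K[0,2])/K[0,0]*d,(v-K[1,2])/K[1,1]*d,d],-1)@f['T'][:3,:3].T+f['T'][:3,3]
    p[d==0]=np.nan;return p
def ray(f,uv,z):
    uv=np.atleast_2d(uv);r=np.c_[uv,np.ones(len(uv))]@np.linalg.inv(f['K']).T@f['T'][:3,:3].T
    o=f['T'][:3,3];return o+r*((z-o[2])/r[:,2])[:,None]
def rim(f,c,h,R=.05):
    """post top centre and yaw from depth points near its known top height; c=rough xy"""
    p=cloud(f);m=(np.hypot(p[...,0]-c[0],p[...,1]-c[1])<R)&(abs(p[...,2]-h)<.007)
    n,l,st,_=cv2.connectedComponentsWithStats(cv2.dilate(m.astype('u1'),np.ones((3,3))))
    if n<2:return None
    m&=l==1+np.argmax(st[1:,4])
    v,u=np.nonzero(m);q=ray(f,np.c_[u,v],h)[:,:2]   # rays onto the known top plane
    r=cv2.minAreaRect((q*1000).astype('f4'));a=(r[2]+45)%90-45
    return np.round(r[0],1),np.round(r[1],1),round(a,1),len(q)
E
python3 - <<'E'
from h import *
t=dict(np.load('top0.npz'));s=dict(np.load('side0.npz'))
T=cloud(t)
for n,uv in dict(p45=(366,353),p120=(495,343),p70=(612,358),p95=(205,368),green1=(220,300),teal=(140,345),green2=(152,415),pink=(233,462),cup1=(427,332),cup2=(551,345)).items():
    u,v=np.array(uv)*.64;w=T[int(v)-18:int(v)+18,int(u)-18:int(u)+18].reshape(-1,3)
    z=np.nanpercentile(w[:,2],98);k=w[w[:,2]>z-.012]
    c=np.nanmedian(k[:,:2],axis=0);h=min((.045,.07,.095,.12),key=lambda a:abs(a-z))
    print(n,np.round(c,3),round(float(z),3),rim(t,c,h),rim(s,c,h))
for f in(t,s):
    g=cv2.cvtColor(f['pixels'],cv2.COLOR_RGB2HSV);P=cloud(f)
    m=((g[...,2]>170)&(g[...,1]<70)&(P[...,2]<.03)&(P[...,0]>.4)).astype('u1')
    for c in cv2.findContours(m,cv2.RETR_EXTERNAL,cv2.CHAIN_APPROX_NONE)[0]:
        if cv2.contourArea(c)>150:
            q=ray(f,c[:,0].astype(float),.012)[:,:2]*1000;r=cv2.minAreaRect(q.astype('f4'));print('mark',np.round(r[0],1),np.round(r[1],1),round(r[2],1),np.mean(c[:,0],axis=0).round())
E
```

```text
p45 [0.434 0.078] 0.046 (array([433.9,  77.4]), array([40.4, 40.7]), -17.7, 122) (array([433.7,  76.3]), array([47.7, 40.2]), -17.3, 161)
p120 [ 0.427 -0.096] 0.121 (array([425.5, -94.9]), array([40.4, 41.2]), 13.7, 153) (array([425.2, -95.8]), array([44.1, 44.2]), 12.7, 282)
p70 [ 0.396 -0.257] 0.071 (array([ 396.3, -256.8]), array([40.2, 42.2]), 29.1, 155) (array([ 395.9, -257.2]), array([43. , 40.7]), 28.8, 301)
p95 [0.423 0.285] 0.096 (array([423.1, 283.5]), array([42.1, 40.8]), 30.5, 166) (array([423.6, 282.1]), array([46.2, 48.5]), 30.9, 169)
green1 [0.519 0.269] 0.095 (array([518.8, 267.8]), array([41.3, 39.8]), 43.4, 142) (array([519.1, 267.2]), array([50.3, 44.3]), 42.6, 152)
teal [0.468 0.374] 0.096 (array([466.8, 376.2]), array([43.3, 39.5]), -30.6, 178) (array([466.4, 374.8]), array([53.2, 42.3]), -29.2, 131)
green2 [0.372 0.36 ] 0.096 (array([372.3, 361.4]), array([42.6, 40.3]), -24.5, 180) (array([371.7, 360.1]), array([53.6, 40.8]), -20.2, 151)
pink [0.304 0.256] 0.096 (array([304.2, 254.4]), array([40.7, 41.5]), 31.3, 175) (array([304.9, 253. ]), array([45.6, 49.5]), 
[... 775 characters left out ...]
 88.]
mark [896.3  25.9] [ 16.9 547.5] 0.0 [241.  42.]
mark [944.9 -88.3] [1164.4  129.8] 85.3 [277.  16.]
mark [ 660.9 -190.3] [51.5 51.3] 7.7 [379. 241.]
mark [ 873.8 -289.8] [17.7 59.7] 0.4 [490. 228.]
mark [ 648.9 -100.9] [51.4 51.4] 7.6 [345. 213.]
mark [636.8 -11.7] [51.5 51.1] 7.7 [315. 189.]
mark [624.6  78.1] [51.6 51.7] 7.6 [287. 168.]
mark [874.2 -95.1] [ 18.5 213. ] 0.0 [419. 174.]
mark [1003.7  -14. ] [67.3 55. ] 9.0 [425. 133.]
mark [884.3  20.4] [426.7  38.5] 90.0 [383. 140.]
mark [913.2  28.9] [430.    7.8] 89.8 [397. 143.]
mark [985.2 200.8] [ 98.2 446.3] 0.7 [372. 103.]
mark [1277.4  513.9] [1063.6  988.3] 33.0 [409.  48.]
mark [ 644.5 1017.9] [459.9 400. ] 56.1 [159.  16.]
```

```bash
cat > plan.py <<'E'
import sys,numpy as np
from scipy.spatial.transform import Rotation as R
from cell import get_obs
# usage: plan.py x y z yaw (mm, deg; yaw = jaw direction): needed turn about tool x, then shifts (units)
def plan(x,y,z,yaw):
    s=get_obs();M=R.from_quat(s['tcp_rot']).as_matrix();cur=np.degrees(np.arctan2(M[1,1],M[0,1]))
    d=(yaw-cur+90)%180-90
    turn=-d  # tool x points down
    M2=R.from_euler('z',d,degrees=True).as_matrix()@M
    t=M2.T@(np.array([x,y,z])/1000-s['tcp_pos'])/.05
    print('t',round(s['t'],2),'tcp',np.round(s['tcp_pos']*1000,1),'yaw',round(cur,2),'xaxis',np.round(M[:,0],3),'q6',round(s['joints'][5],2),'w',round(s['grip_width'],4),'F',np.round(s['ft_force'],1))
    print('turn',round(turn/10,3),'shift after turn',np.round(t,3))
if __name__=='__main__':plan(*map(float,sys.argv[1:]))
E
python3 plan.py 423.3 283 150 30.5
python3 - <<'E'
from h import *
f=dict(np.load('top0.npz'));c=f['pixels'][165:330,60:420]
cv2.imwrite('pics/crop.png',cv2.resize(c[:,:,::-1],(792,363),interpolation=cv2.INTER_CUBIC))
E
```

```text
t 0.1 tcp [137.4 609.3 192. ] yaw 77.29 xaxis [-0.    -0.001 -1.   ] q6 -0.1 w 0.0911 F [ 0.2  0.5 -0.2]
turn 4.679 shift after turn [0.837 1.616 8.526]
```

View pics/crop.png

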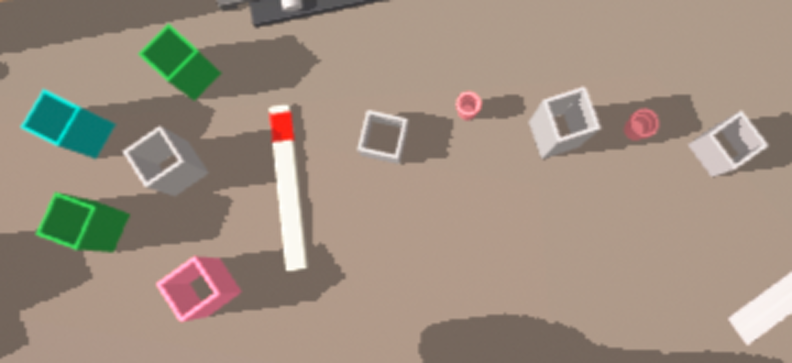

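The crop confirms it. The plain grey tubes at crop (155,158), (383,136), (570,120) and (738,140) are post_95, post_45, post_120 and post_70, by measured top heights 95, 45, 120 and 70 mm. The green, turquoise and pink tubes and the small red cups are decoys. I'll start with post_95.

Call:
drive_tool([
  [[0,0,0,0.936,0,0,0],[0,0,0,0.936,0,0,0],[0,0,0,0.936,0,0,0],[0,0,0,0.936,0,0,0],[0,0,0,0.936,0,0,0],[0,0.162,0.853,0,0,0,0],[0,0.162,0.853,0,0,0,0],[0,0.162,0.853,0,0,0,0],[0,0.162,0.853,0,0,0,0],[0,0.162,0.853,0,0,0,0],[0,0.162,0.853,0,0,0,0],[0,0.162,0.853,0,0,0,0],[0,0.162,0.853,0,0,0,0],[0,0.162,0.853,0,0,0,0],[0,0.162,0.853,0,0,0,0],[0,0,0,0,0,0,0]],
])

```text
t: 2.1
tcp_pos: [0.4252, 0.2814, 0.1923]
tcp_rot: [0.352, 0.613, -0.352, 0.613]
ft_force: [0.3, 0.3, 0.4]
grip_width: 0.0911
```

```bash
python3 plan.py 423.3 283 54 30.5
```

```text
t 2.1 tcp [425.2 281.4 192.3] yaw 30.32 xaxis [ 0. -0. -1.] q6 -0.06 w 0.0911 F [0.3 0.3 0.4]
turn -0.018 shift after turn [ 2.766 -0.016 -0.048]
```

Call:
drive_tool([
  [[0.8,-0.02,-0.05,0,0,0,0],[0.8,0,0,0,0,0,0],[0.8,0,0,0,0,0,0],[0.37,0,0,0,0,0,0],[0,0,0,0,0,0,0],[0,0,0,0,0,0,1],[0,0,0,0,0,0,1],[0,0,0,0,0,0,1],[0,0,0,0,0,0,1],[0,0,0,0,0,0,1],[0,0,0,0,0,0,1]],
])

```text
t: 3.48
tcp_pos: [0.4218, 0.285, 0.0541]
tcp_rot: [0.351, 0.614, -0.351, 0.614]
ft_force: [0.2, 0.1, 1.0]
grip_width: 0.0402
```

```bash
python3 plan.py 648.1 -101.5 180 7.7
```

```text
t 3.48 tcp [421.8 285.   54.1] yaw 30.49 xaxis [ 0.  0. -1.] q6 -0.06 w 0.0402 F [0.2 0.1 1. ]
turn 2.279 shift after turn [-2.516  3.451  8.267]
```

Call:
drive_tool([
  [[-0.5,0,0,0,0,0,1],[-0.9,0,0,0.6,0,0,1],[-0.8,0,0,0.84,0,0,1],[-0.4,0,0,0.84,0,0,1],[0,0.314,0.747,0,0,0,1],[0,0.314,0.747,0,0,0,1],[0,0.314,0.747,0,0,0,1],[0,0.314,0.747,0,0,0,1],[0,0.314,0.747,0,0,0,1],[0,0.314,0.747,0,0,0,1],[0,0.314,0.747,0,0,0,1],[0,0.314,0.747,0,0,0,1],[0,0.314,0.747,0,0,0,1],[0,0.314,0.747,0,0,0,1],[0,0.314,0.747,0,0,0,1],[0,0,0,0,0,0,1],[0,0,0,0,0,0,1],[0,0,0,0,0,0,1]],
])

```text
t: 5.72
tcp_pos: [0.6471, -0.0982, 0.1839]
tcp_rot: [0.465, 0.533, -0.465, 0.532]
ft_force: [-0.1, -0.6, -4.1]
grip_width: 0.04
```

```bash
python3 plan.py 648.1 -101.5 66 7.7
```

```text
t 5.72 tcp [647.1 -98.2 183.9] yaw 7.74 xaxis [-0.001  0.    -1.   ] q6 -0.38 w 0.04 F [-0.1 -0.6 -4.1]
turn 0.004 shift after turn [2.358 0.012 0.069]
```

Call:
drive_tool([
  [[0.6,0.01,0.02,0,0,0,1],[0.7,0,0,0,0,0,1],[0.6,0,0,0,0,0,1],[0.3,0,0,0,0,0,1],[0.13,0,0,0,0,0,1],[0,0,0,0,0,0,1],[0,0,0,0,0,0,1]],
])

```text
t: 6.6
tcp_pos: [0.649, -0.1002, 0.0686]
tcp_rot: [0.466, 0.532, -0.465, 0.533]
ft_force: [-0.4, 0.4, -2.8]
grip_width: 0.0399
```

```bash
python3 plan.py 648.1 -101.5 66 7.7
```

```text
t 6.6 tcp [ 649.  -100.2   68.6] yaw 7.7 xaxis [ 0.002 -0.    -1.   ] q6 -0.38 w 0.0399 F [-0.4  0.4 -2.8]
turn -0.0 shift after turn [ 0.051 -0.021  0.024]
```

Call:
drive_tool([
  [[0.03,0,0,0,0,0,1],[0.02,0,0,0,0,0,1],[0,0,0,0,0,0,1],[0,0,0,0,0,0,0.4],[0,0,0,0,0,0,0],[0,0,0,0,0,0,0],[-0.5,0,0,0,0,0,0],[-0.9,0,0,0,0,0,0],[-0.9,0,0,0,0,0,0],[0,0,-0.8,0,0,0,0],[0,0,-0.8,0,0,0,0],[0,0,-0.8,0,0,0,0],[0,0,-0.8,0,0,0,0],[0,-0.8,0,0,0,0,0],[0,-0.8,0,0,0,0,0],[0,-0.8,0,0,0,0,0],[0,0,0,0,0,0,0]],
])

```text
t: 8.72
tcp_pos: [0.5054, 0.0423, 0.1802]
tcp_rot: [0.465, 0.533, -0.466, 0.532]
ft_force: [0.1, -0.1, 0.4]
grip_width: 0.0913
```

```bash
cat > look.py <<'E'
import sys
from h import *
from cell import optics
tag=sys.argv[1]
marks={45:(1,623.1,76.4,624.6,78.1),70:(2,635.2,-12.9,636.8,-11.7),95:(3,647.4,-102.1,648.9,-100.9),120:(4,659.6,-191.5,660.9,-190.3)}
ims=[]
for i,n in enumerate(('top','side')):
    f=optics.grab_frame(n);np.savez(f'{n}{tag}.npz',**f)
    x0,y0=((200,90),(250,110))[i];ims.append(cv2.resize(f['pixels'][y0:y0+150,x0:x0+190],(570,450)[:2],interpolation=cv2.INTER_CUBIC)[:,:,::-1])
    for p in map(int,sys.argv[2:]):
        c=np.array(marks[p][1+2*i:3+2*i]);r=rim(f,c/1000,.012+p/1000,.045)
        if r is not None:
            d=r[0]-c;a=np.radians(7.7);print(n,p,r,'off across,along',np.round([d[0]*np.cos(a)+d[1]*np.sin(a),-d[0]*np.sin(a)+d[1]*np.cos(a)],1))
cv2.imwrite(f'pics/l{tag}.png',cv2.resize(np.hstack(ims),(800,316)))
E
python3 look.py 1 95; python3 plan.py 433.8 76.9 7 -17.5
```

```text
side 95 (array([ 647.7, -102. ]), array([46.7, 44.1]), 7.9, 236) off across,along [-1.3 -0.9]
t 8.82 tcp [508.4  42.4 180.4] yaw 7.68 xaxis [ 0.001 -0.    -1.   ] q6 -0.17 w 0.0912 F [0.1 0.2 0.3]
turn 2.518 shift after turn [ 3.466 -1.634 -0.209]
```

View pics/l1.png

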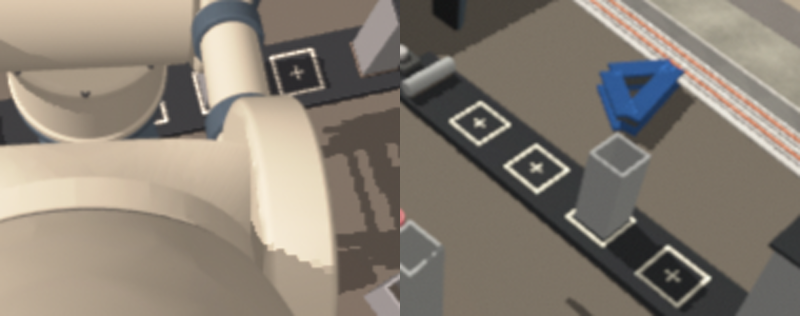

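post_95 stands inside its mark at about (605,225) in the right half of the picture, within about 1 mm. Next is post_45.

Call:
drive_tool([
  [[0,0,0,0.84,0,0,0],[0,0,0,0.84,0,0,0],[0.4,0,0,0.84,0,0,0],[0.6,-0.545,-0.07,0,0,0,0],[0.6,-0.545,-0.07,0,0,0,0],[0.6,-0.545,-0.07,0,0,0,0],[0,0,0,0,0,0,0],[0,0,0,0,0,0,0],[0,0,0,0,0,0,0]],
])

```text
t: 9.95
tcp_pos: [0.4349, 0.0769, 0.0706]
tcp_rot: [0.571, 0.418, -0.57, 0.418]
ft_force: [0.1, 0.4, 0.2]
grip_width: 0.0914
```

```bash
python3 plan.py 433.8 76.9 7 -17.5
```

```text
t 9.95 tcp [434.9  76.9  70.6] yaw -17.52 xaxis [ 0.002  0.    -1.   ] q6 0.35 w 0.0914 F [0.1 0.4 0.2]
turn -0.002 shift after turn [ 1.273 -0.024  0.008]
```

Call:
drive_tool([
  [[0.6,-0.02,0,0,0,0,0],[0.5,0,0,0,0,0,0],[0.16,0,0,0,0,0,0],[0,0,0,0,0,0,0],[0,0,0,0,0,0,1],[0,0,0,0,0,0,1],[0,0,0,0,0,0,1],[0,0,0,0,0,0,1],[0,0,0,0,0,0,1],[0,0,0,0,0,0,1]],
])

```text
t: 11.2
tcp_pos: [0.4325, 0.0774, 0.0071]
tcp_rot: [0.57, 0.418, -0.57, 0.418]
ft_force: [0.6, -0.1, 1.9]
grip_width: 0.0399
```

```bash
python3 plan.py 623.8 77.2 19 7.7;python3 plan.py 433.8 76.9 7 -17.5
```

```text
t 11.2 tcp [432.5  77.4   7.1] yaw -17.51 xaxis [ 0. -0. -1.] q6 0.35 w 0.0399 F [ 0.6 -0.1  1.9]
turn -2.521 shift after turn [-0.237  3.792  0.516]
t 11.2 tcp [432.5  77.4   7.1] yaw -17.51 xaxis [ 0. -0. -1.] q6 0.35 w 0.0399 F [ 0.6 -0.1  1.9]
turn -0.001 shift after turn [0.001 0.028 0.001]
```

Call:
drive_tool([
  [[-0.4,0,0,0,0,0,1],[-0.6,0,0,-0.84,0,0,1],[-0.4,0,0,-0.84,0,0,1],[0,0,0,-0.84,0,0,1],[0,0.635,0.086,0,0,0,1],[0,0.635,0.086,0,0,0,1],[0,0.635,0.086,0,0,0,1],[0,0.635,0.086,0,0,0,1],[0,0.635,0.086,0,0,0,1],[0,0.635,0.086,0,0,0,1],[0,0,0,0,0,0,1],[0,0,0,0,0,0,1],[0,0,0,0,0,0,1]],
])

```text
t: 12.82
tcp_pos: [0.6234, 0.0773, 0.0769]
tcp_rot: [0.465, 0.533, -0.466, 0.532]
ft_force: [-0.5, 0.3, -2.6]
grip_width: 0.0397
```

```bash
python3 plan.py 624.5 77.2 19 7.7
```

```text
t 12.82 tcp [623.4  77.3  76.9] yaw 7.7 xaxis [-0.001 -0.    -1.   ] q6 -0.11 w 0.0397 F [-0.5  0.3 -2.6]
turn -0.0 shift after turn [1.158 0.022 0.006]
```

Call:
drive_tool([
  [[0.5,0.01,0,0,0,0,1],[0.45,0,0,0,0,0,1],[0.13,0,0,0,0,0,1],[0,0,0,0,0,0,1],[0.05,0,0,0,0,0,1],[0.025,0,0,0,0,0,1],[0,0,0,0,0,0,1],[0,0,0,0,0,0,0.4],[0,0,0,0,0,0,0],[0,0,0,0,0,0,0],[-0.5,0,0,0,0,0,0],[-0.9,0,0,0,0,0,0],[-0.9,0,0,0,0,0,0],[-0.5,-0.8,0,0,0,0,0],[0,-0.9,0.3,0,0,0,0],[0,-0.9,0.9,0,0,0,0],[0,-0.9,0.9,0,0,0,0],[0,0,0.9,0,0,0,0],[0,0,0,0,0,0,0]],
])

```text
t: 15.2
tcp_pos: [0.4733, -0.0955, 0.1596]
tcp_rot: [0.466, 0.531, -0.466, 0.532]
ft_force: [1.0, 0.9, -0.2]
grip_width: 0.0912
```

```bash
python3 look.py 2 45 95; python3 plan.py 396.1 -257 29 29
```

```text
top 45 (array([622.6,  78.3]), array([42.5, 39.9]), 7.3, 127) off across,along [-0.2  1.9]
side 45 (array([612.3,  68.6]), array([21.5, 14.6]), 7.2, 19) off across,along [-13.5  -7.8]
side 95 (array([ 647.1, -101.7]), array([47.7, 43.3]), 7.9, 229) off across,along [-1.9 -0.6]
t 15.3 tcp [472.9 -93.  159.3] yaw 7.62 xaxis [ 0.  0. -1.] q6 -0.45 w 0.0912 F [ 0.5 -0.5  0.1]
turn -2.138 shift after turn [ 2.605 -2.934  2.124]
```

View pics/l2.png

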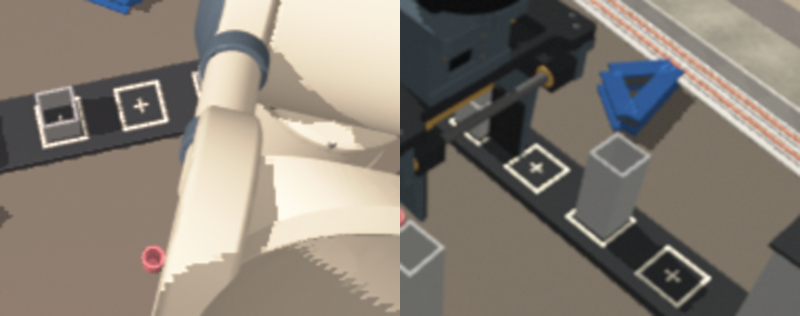

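Call:
drive_tool([
  [[0,0,0,-0.71,0,0,0],[0,0,0,-0.71,0,0,0],[0,0,0,-0.71,0,0,0],[0,-0.489,0.354,0,0,0,0],[0,-0.489,0.354,0,0,0,0],[0,-0.489,0.354,0,0,0,0],[0,-0.489,0.354,0,0,0,0],[0,-0.489,0.354,0,0,0,0],[0.5,-0.489,0.354,0,0,0,0],[0.7,0,0,0,0,0,0],[0,0,0,0,0,0,0],[0,0,0,0,0,0,0],[0,0,0,0,0,0,0]],
])

```text
t: 16.92
tcp_pos: [0.397, -0.2568, 0.1004]
tcp_rot: [0.359, 0.609, -0.359, 0.61]
ft_force: [0.2, 0.7, -0.1]
grip_width: 0.0912
```

```bash
python3 plan.py 396.1 -257 29 29
```

```text
t 16.93 tcp [ 397.  -256.8  100.4] yaw 29.05 xaxis [ 0.001 -0.001 -1.   ] q6 -1.21 w 0.0912 F [ 0.2  0.7 -0.1]
turn 0.005 shift after turn [ 1.429 -0.018 -0.008]
```

Call:
drive_tool([
  [[0.6,-0.01,0,0,0,0,0],[0.6,0,0,0,0,0,0],[0.23,0,0,0,0,0,0],[0,0,0,0,0,0,0],[0,0,0,0,0,0,1],[0,0,0,0,0,0,1],[0,0,0,0,0,0,1],[0,0,0,0,0,0,1],[0,0,0,0,0,0,1],[0,0,0,0,0,0,1]],
])

```text
t: 18.18
tcp_pos: [0.3958, -0.2571, 0.0278]
tcp_rot: [0.359, 0.609, -0.359, 0.609]
ft_force: [0.8, 0.6, 1.4]
grip_width: 0.0399
```

```bash
python3 plan.py 396.1 -257 29 29;python3 plan.py 636.5 -12.3 41 7.7
```

```text
t 18.18 tcp [ 395.8 -257.1   27.8] yaw 28.99 xaxis [ 0.  0. -1.] q6 -1.21 w 0.0399 F [0.8 0.6 1.4]
turn -0.001 shift after turn [-0.025  0.007  0.001]
t 18.18 tcp [ 395.8 -257.1   27.8] yaw 28.99 xaxis [ 0.  0. -1.] q6 -1.21 w 0.0399 F [0.8 0.6 1.4]
turn 2.129 shift after turn [-0.265  5.427 -4.207]
```

Call:
drive_tool([
  [[-0.5,0,0,0,0,0,1],[-0.9,0,0,0.71,0,0,1],[-0.7,0,0,0.71,0,0,1],[-0.4,0,0,0.71,0,0,1],[0,0.543,-0.421,0,0,0,1],[0,0.543,-0.421,0,0,0,1],[0,0.543,-0.421,0,0,0,1],[0,0.543,-0.421,0,0,0,1],[0,0.543,-0.421,0,0,0,1],[0,0.543,-0.421,0,0,0,1],[0,0.543,-0.421,0,0,0,1],[0,0.543,-0.421,0,0,0,1],[0,0.543,-0.421,0,0,0,1],[0,0.543,-0.421,0,0,0,1],[0,0,0,0,0,0,1],[0,0,0,0,0,0,1],[0,0,0,0,0,0,1],[0,0,0,0,0,0,1]],
])

```text
t: 20.42
tcp_pos: [0.6363, -0.0128, 0.1529]
tcp_rot: [0.466, 0.532, -0.466, 0.532]
ft_force: [0.0, 0.2, -1.2]
grip_width: 0.0399
```

```bash
python3 plan.py 636.7 -13 40 7.7
```

```text
t 20.43 tcp [636.3 -12.8 152.9] yaw 7.65 xaxis [-0. -0. -1.] q6 -0.25 w 0.0399 F [ 0.   0.2 -1.2]
turn -0.005 shift after turn [2.258 0.008 0.005]
```

Lower it, release it, and withdraw towards the robot in the direction of post_120.

Call:
drive_tool([
  [[0.6,0.01,0,0,0,0,1],[0.8,0,0,0,0,0,1],[0.6,0,0,0,0,0,1],[0.19,0,0,0,0,0,1],[0,0,0,0,0,0,1],[0.045,0,0,0,0,0,1],[0.025,0,0,0,0,0,1],[0,0,0,0,0,0,1],[0,0,0,0,0,0,0.4],[0,0,0,0,0,0,0],[0,0,0,0,0,0,0],[-0.5,0,0,0,0,0,0],[-0.9,0,0,0,0,0,0],[-0.9,0,0,0,0,0,0],[-0.5,-0.8,0,0,0,0,0],[0,-0.9,0.3,0,0,0,0],[0,-0.9,0.3,0,0,0,0],[0,-0.9,0.3,0,0,0,0],[0,0,0,0,0,0,0]],
])

```text
t: 22.8
tcp_pos: [0.4671, -0.0809, 0.18]
tcp_rot: [0.466, 0.532, -0.466, 0.532]
ft_force: [0.3, -0.5, 0.1]
grip_width: 0.0914
```

```bash
python3 look.py 3 45 70 95; python3 plan.py 425.4 -95.3 79 13.4
```

```text
top 45 (array([622.4,  78.2]), array([43. , 39.9]), 7.3, 126) off across,along [-0.5  1.9]
top 70 (array([636.4, -13.2]), array([42.7, 40.6]), 7.3, 142) off across,along [ 1.1 -0.5]
side 45 (array([605.6,  80. ]), array([43.7, 22.5]), -29.0, 44) off across,along [-18.6   4.4]
side 70 (array([636.2, -13.8]), array([45.9, 44.3]), 7.4, 191) off across,along [-0.9 -2. ]
side 95 (array([ 647.4, -101.6]), array([47.1, 43.3]), 7.9, 235) off across,along [-1.6 -0.5]
t 22.9 tcp [470.1 -80.4 180.2] yaw 7.65 xaxis [ 0.001 -0.    -1.   ] q6 -0.43 w 0.091 F [0.1 0.  0.3]
turn -0.575 shift after turn [ 2.022 -0.941  0.083]
```

View pics/l3.png

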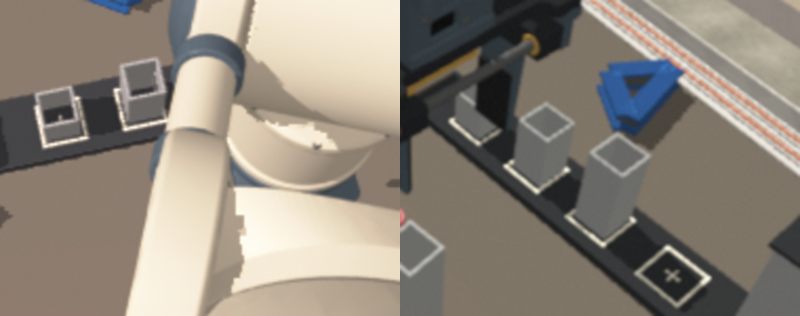

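post_45, post_70 and post_95 stand centred on their marks, at about (478,120), (540,160) and (605,205) in the right half. Only the mark at (672,275) is still free. Now post_120.

Call:
drive_tool([
  [[0,-0.3,0,-0.575,0,0,0],[0,-0.32,0.04,0,0,0,0],[0,-0.32,0.04,0,0,0,0],[0.4,0,0,0,0,0,0],[0,0,0,0,0,0,0],[0,0,0,0,0,0,0],[0,0,0,0,0,0,0]],
])

```text
t: 23.78
tcp_pos: [0.425, -0.0936, 0.1603]
tcp_rot: [0.438, 0.555, -0.438, 0.555]
ft_force: [-0.1, 0.4, -0.5]
grip_width: 0.0915
```

```bash
python3 plan.py 425.4 -95.3 79 13.4
```

```text
t 23.77 tcp [425.  -93.6 160.3] yaw 13.43 xaxis [ 0.001 -0.    -1.   ] q6 -0.59 w 0.0915 F [-0.1  0.4 -0.5]
turn 0.003 shift after turn [ 1.626 -0.002  0.034]
```

Call:
drive_tool([
  [[0.6,0,0.03,0,0,0,0],[0.7,0,0,0,0,0,0],[0.33,0,0,0,0,0,0],[0,0,0,0,0,0,0],[0,0,0,0,0,0,1],[0,0,0,0,0,0,1],[0,0,0,0,0,0,1],[0,0,0,0,0,0,1],[0,0,0,0,0,0,1],[0,0,0,0,0,0,1]],
])

```text
t: 25.02
tcp_pos: [0.4251, -0.095, 0.0783]
tcp_rot: [0.438, 0.555, -0.438, 0.555]
ft_force: [-0.6, 0.2, 1.4]
grip_width: 0.04
```

```bash
python3 plan.py 425.4 -95.3 79 13.4;python3 plan.py 661 -190.7 91 7.7
```

```text
t 25.02 tcp [425.1 -95.   78.3] yaw 13.44 xaxis [ 0. -0. -1.] q6 -0.59 w 0.04 F [-0.6  0.2  1.4]
turn 0.004 shift after turn [-0.014  0.004  0.008]
t 25.02 tcp [425.1 -95.   78.3] yaw 13.44 xaxis [ 0. -0. -1.] q6 -0.59 w 0.04 F [-0.6  0.2  1.4]
turn 0.574 shift after turn [-0.252  4.419  2.53 ]
```

Call:
drive_tool([
  [[-0.5,0,0,0,0,0,1],[-0.9,0,0,0.575,0,0,1],[-0.7,0,0,0,0,0,1],[-0.4,0,0,0,0,0,1],[0,0.552,0.316,0,0,0,1],[0,0.552,0.316,0,0,0,1],[0,0.552,0.316,0,0,0,1],[0,0.552,0.316,0,0,0,1],[0,0.552,0.316,0,0,0,1],[0,0.552,0.316,0,0,0,1],[0,0.552,0.316,0,0,0,1],[0,0.552,0.316,0,0,0,1],[0,0,0,0,0,0,1],[0,0,0,0,0,0,1],[0,0,0,0,0,0,1],[0,0,0,0,0,0,1]],
])

```text
t: 27.02
tcp_pos: [0.6603, -0.1904, 0.2035]
tcp_rot: [0.465, 0.532, -0.465, 0.532]
ft_force: [0.3, -1.0, -3.4]
grip_width: 0.0403
```

```bash
python3 plan.py 661 -190.7 91 7.7
```

```text
t 27.02 tcp [ 660.3 -190.4  203.5] yaw 7.7 xaxis [-0.  0. -1.] q6 -0.5 w 0.0403 F [ 0.3 -1.  -3.4]
turn -0.0 shift after turn [2.25  0.012 0.007]
```

Call:
drive_tool([
  [[0.6,0.01,0,0,0,0,1],[0.8,0,0,0,0,0,1],[0.6,0,0,0,0,0,1],[0.19,0,0,0,0,0,1],[0,0,0,0,0,0,1],[0.04,0,0,0,0,0,1],[0.025,0,0,0,0,0,1],[0,0,0,0,0,0,1],[0,0,0,0,0,0,0.4],[0,0,0,0,0,0,0],[0,0,0,0,0,0,0],[-0.5,0,0,0,0,0,0],[-0.9,0,0,0,0,0,0],[-0.9,0,0,0,0,0,0],[-0.3,-0.8,0,0,0,0,0],[0,-0.9,0,0,0,0,0],[0,-0.9,0,0,0,0,0],[0,-0.9,0,0,0,0,0],[0,0,-0.5,0,0,0,0]],
])

```text
t: 29.4
tcp_pos: [0.4821, -0.1902, 0.2209]
tcp_rot: [0.466, 0.532, -0.466, 0.532]
ft_force: [0.7, 0.6, 0.0]
grip_width: 0.0912
```

Call:
drive_tool([
  [[0,0,-0.9,-0.6,0,0,0],[0,0,-0.9,-0.6,0,0,0],[0,0,-0.9,-0.6,0,0,0],[0,0,-0.9,-0.6,0,0,0],[0,0,-0.9,-0.6,0,0,0],[0,0,-0.9,-0.6,0,0,0],[0,0,-0.9,-0.6,0,0,0],[0,0,-0.9,-0.6,0,0,0],[0,0,-0.9,0,0,0,0],[0,0,-0.9,0,0,0,0],[0,0,-0.9,0,0,0,0],[0,0,-0.9,0,0,0,0],[0,0,-0.9,0,0,0,0],[0,0,0,0,0,0,0],[0,0,0,0,0,0,0]],
])

```text
t: 31.28
tcp_pos: [0.1309, 0.2444, 0.2207]
tcp_rot: [0.208, 0.676, -0.208, 0.676]
ft_force: [0.3, -0.9, -1.1]
grip_width: 0.0915
```

```bash
python3 look.py 4 45 70 95 120; python3 plan.py 137 610 190 77
```

```text
top 45 (array([622.6,  78.3]), array([42.5, 39.9]), 7.2, 126) off across,along [-0.2  1.9]
top 70 (array([636.2, -13.2]), array([43.1, 40.3]), 7.7, 139) off across,along [ 1.  -0.4]
top 95 (array([ 647.9, -100.9]), array([43.6, 40.9]), 8.0, 160) off across,along [0.7 1.1]
top 120 (array([ 659.8, -190.5]), array([43.6, 42.3]), 7.5, 176) off across,along [0.3 1. ]
side 45 (array([622. ,  77.3]), array([46.5, 46.2]), 7.4, 171) off across,along [-2.7 -0.4]
side 70 (array([635.9, -14.2]), array([46.6, 44.9]), 7.4, 192) off across,along [-1.2 -2.4]
side 95 (array([ 647.7, -102. ]), array([46.7, 44.1]), 7.9, 237) off across,along [-1.3 -0.9]
side 120 (array([ 659.6, -191.5]), array([47.1, 42. ]), 7.9, 280) off across,along [-1.4 -1. ]
t 31.38 tcp [131.5 244.1 220.6] yaw 55.6 xaxis [ 0.  0. -1.] q6 -0.11 w 0.0912 F [ 1.   0.2 -0.1]
turn -2.14 shift after turn [ 0.614  7.155 -1.539]
```

View pics/l4.png

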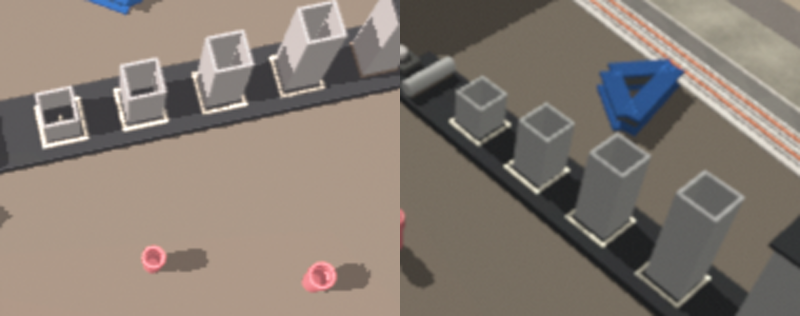

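All four posts stand in their outlines, rising from toe to head. Averaged over both views, each is within about 1.5 mm of its mark and 0.5° of square, and the arm is clear. Handing in.

```bash
python3 -c "
from cell import job;print(job.job_done())"
```

```text
the job is handed in; nothing more can be done
None
```

All four posts are on their marks, in order 45, 70, 95, 120 mm from the toe bar to the head post. I released each one and withdrew the arm, then handed the job in at about 31 s of the 96 s.

**Last checks:** Averaged over the two cameras, every post is about 1.5 mm or less from its mark centre and within about 0.5° of square to the bar. All four look upright.

**Disagreement:** The cameras differ from each other by up to about 2.5 mm, about what their 2 mm calibration allows. The worst single readings are for post_45, 2.7 mm off across the bar in the side view, and for post_70, 2.4 mm off along it, also in the side view.

I never reached for the look-alikes or the cups, and no force reading at the end of a move was above about 5 N. Forces during moves were not recorded.

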